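Set the mould-slide fence with the screw play taken out, then seat the mould

TASK

With the crank, wind the fence of the mould slide back until its pointer is clearly past the index mark (by at least 3 mm), then wind it forward again so that it comes to rest on the mark with the screw's play taken out, ready to back up a push. Let go of the crank and, without touching the fence with the robot, slide the plaster mould along the bed squarely home against the fence and lean it there for a moment with a firm but gentle push (about 12 N more than it takes to slide it, never over 20 N: plaster chips); the fence must stay on the mark, and leave the other things on the table alone.

Things in the scene. Friction and masses are not known exactly. Their poses are not given: they have to be found in the camera images.
- slide: Fixed grey mould slide on the table, 345 mm long (y), 150 mm wide (x). Origin: centre of the underside. y along the screw to the crank end, z up, x to the side with the graduated rail. Its flat aluminium bed, 130 mm wide, top 100 mm above the table, runs from y = -150 to 150 mm with a 22 mm slot along the middle showing the screw; end blocks of about the same height close it.
- crank_axis (a point): Point on the screw's axis (70 mm above the table), in the plane through the middle of the crank's handle, 242 mm along y from the slide's origin; axes as the slide's. The handle's middle circles this point at 30 mm radius, in the slide's x-z plane.
- handle (a point): Middle of the crank's black handle, a freely spinning sleeve 14 mm thick, 56 mm long, lying along the slide's y; near the top of its circle at the start. The crank arm (9 mm thick, 20 mm hub) is centred 37 mm to its -y, the slide's end face 67 mm. Pinched from above across x it can be led right round with the hand's orientation kept; at its lowest it is 40 mm above the table.
- crank (a joint): Crank angle, rad, 0 with the handle at the top. It grows counter-clockwise as seen from the crank end (from the top first towards the slide's +x) and then winds the brass nut, and through it the fence, to +y, towards the crank: 16 mm per turn. Turning takes 3 to 4 N at the handle; the crank stays where it is left.
- nut_top (a point): Top centre of the brass nut (24 x 30 mm), seen from above in the window behind the fence plate; the screw moves it. It moves the fence through 3.6 mm of play: its centre stands 29.2 mm in +y of the fence's face when it pushes the fence to -y (play taken out against the mould's push), 32.8 mm when it drags the fence to +y; at the start in between. Axes as the slide's.
- fence: Aluminium fence, a plate 110 mm wide (x), 45 mm high, sliding along the bed, with a frame behind it round the nut. Origin: on the bed at the middle of its flat front face, which looks to -y, towards the mould. Axes as the slide's. It stays where it is, but a push over 3 N moves it through the play. It can travel about 45 mm towards the crank from its start.
- pointer (a point): Tip of the small dark pointer on the fence's +x end, 83 mm along x from its middle, over the rail, 3.5 mm above the bed. Axes as the slide's.
- mark_tip (a point): Tip of the dark steel index mark, a 14 mm block beside the rail whose tip points to -x at the fence's pointer. Fixed; at the start it lies 13 to 29 mm on the crank side (+y) of the pointer. On the mark means pointer and mark tips at the same y of the slide. Axes as the slide's.
- mould: Loose plaster press mould, a cream block 58 mm (x) by 80 mm (y) by 38 mm high with a rosette on top, 0.25 to 0.5 kg, on the bed on the fence's -y side, turned up to 0.2 rad. Origin: centre of its underside; x, y along its sides. Sides free to grip from above across x. Sliding takes 1 to 5 N, up to 10 N if the grip presses it down. Pushed from behind it may bind askew on a corner.
- mould_face (a point): Centre of the mould's +y face, 40 mm from its middle and 19 mm above its underside: the face that goes flat against the fence. Axes as the mould's.
- paint_jar: Small blue jar, 44 mm wide, 70 mm high, origin at its underside. Bystander.
- mug: White mug, 80 mm wide, 90 mm high, origin at its underside. Bystander.
- biscuit_bowl: Grey biscuit-fired bowl, 110 mm wide, 45 mm high, origin at its underside. Bystander.
- tub: Clear tub, 70 mm wide, 50 mm high, origin at its underside. Bystander.
- brush: Brush lying between the robot and the slide. Bystander.
- modelling_knife: Wooden modelling knife, 170 mm long, lying to the right of the slide. Bystander.
- egg_figure: White egg-shaped figure, 60 mm wide, 66 mm high, origin at its underside. Bystander.
There are look-alikes about, which are no part of the job. Leave any green or yellow look-alike of the mould alone.

How it is judged (in metres and radians):
On the way, in this order (a step that is already met when the one before it is completed fails the run):
1. the fence's pointer is wound at least 2 mm past the mark, on the crank side (y of pointer in the frame of mark_tip above 0.002 m), for 0.1 s.
2. the pointer is back on the mark within 2 mm, with the nut pushing the fence forward (less than 1.2 mm of play left on that side) (y of pointer in the frame of mark_tip between -0.002 and 0.002 m and y of nut_top in the frame of fence below 0.0304 m), for 0.2 s.
3. the mould is pressed against the fence with more than 5 N (contact force between mould and fence above 5 N), for 0.3 s.
At the end, for the whole second after the job is handed in: The pointer is within 2 mm of the mark with the nut pushing the fence forward (less than 1.2 mm of play left on that side), and the mould lies flat on the bed at rest, its face within 2 mm of the fence and square to it within 0.05 rad (all of step 2 and y of mould_face in the frame of fence above -0.002 m and angle between the y axis of mould and the y axis of fence, either way round below 0.05 rad and z of mould in the frame of fence between -0.003 and 0.003 m and angle between mould's own z axis and vertical below 0.05 rad and linear speed of mould below 0.01 m/s); the robot touches nothing.
It fails at once if the mould is pressed against the fence with more than 20 N (contact force between mould and fence above 20 N).
It fails at once if the robot touches the fence (over 1 N) (contact force between any of the fingers, the arm and fence above 1 N).
It fails at once if the mould is lifted off the bed (z of mould in the frame of fence above 0.015 m).
It fails at once if a bystander is moved more than 20 mm (distance of any of paint_jar, mug, biscuit_bowl, tub, brush, modelling_knife, egg_figure from where it was at the start of the episode above 0.02 m).
It also fails if it takes over 72 s, if anything falls off the work surface, if the arm or the gripper's body presses on something with over 40 N, if the wrist force passes 120 N, or if a joint passes its speed limit or range.

ROBOT

A 7-joint arm with a two-finger parallel gripper is mounted at the origin on the work surface. World frame = base frame: x ahead of the robot, y to its left, z up, the work surface at z = 0. Lengths are in mm, angles in rad, forces in N, time in s.
With the tool pointing down it reaches from about 425 to 875 mm from the base axis. Payload 9.9 kg.
Tool frame: the origin (TCP) lies between the finger pads; the fingertips stand 8 mm ahead of it and the grasp point (between the pads) lies 11 mm behind it; z points along the fingers, x is the direction in which the jaws open and shut, and the axes are right-handed (so a half turn about z gives the same grasp; the last joint's range is limited). The gripper opens to 85 mm and grips with 20 to 120 N. Pads are 22 mm wide; open, the fingers measure 114 mm over their backs; the gripper's body (76 mm by 85 mm) begins 54 mm behind the grasp point. The pads swing forward as they close: fully open they stand 13 mm farther back than shut.
Start: joints at [1.067, 0.576, 0.025, 1.437, -0.015, 1.129, -0.057], TCP at [275.12, -616.391, 239.289] pointing down, gripper open.
Joint ranges: [-2.76, 2.76], [-0.34, 2.15], [-1.52, 1.57], [0.19, 2.46], [-1.09, 4.23], [0.17, 1.99], [-2.82, 2.82]. Speed limits (rad/s): [2.22, 2.22, 3.01, 3.01, 3.14, 3.14, 3.14].

INTERFACE

Orientations are given as a unit quaternion [w, x, y, z].
In Python, from station import observe, optics, workorder gives the robot as it stands.
- The arm moves only by the tool carry_out, never from a script. Its argument "deltas" is a list of rows, each an object of numbers: "rx", "ry", "rz": the turn, a rotation vector about the tool's x, y, z in rad; "tx", "ty", "tz": the shift along the tool's x, y, z in units of 40 mm (1.0 is 40 mm); "jaw": the closure, from 0 (fully open) to 1 (shut). In form: [{"rx": .., "ry": .., "rz": .., "tx": .., "ty": .., "tz": .., "jaw": ..}, ...]. A call has 1 to 10 rows; each row is the pose to reach, as a shift and turn from the pose measured when the call began, along the tool's axes at that moment; what a row does not reach only later rows make up. A row lasts 1/10 s, in which the tool goes at most 50 mm and 8.59 degrees, less where a joint would pass 70% of its speed; a pose out of reach is approached as far as the arm can. A call with a gripper value outside its range is refused whole. The fingers move at their own pace and stop on an object; the grip force is fixed at half the most. Time passes only in rows, so rows that repeat a pose let the fingers close. It gives the time, the measured TCP pose, the force and the opening at its end, in the units of the state.
- observe(): the state, without advancing time (a new reading comes with each control period).
- optics.read_camera(name): name is "side" or "top" or "wrist"; returns a dict with "img" (400x640x3 uint8, red, green, blue), "fx", "fy", "cx", "cy" (pixels), "position" and "orientation" of the camera in the world; the wrist camera has in their place "tool_from_camera" (4x4, takes a point from camera to tool coordinates, whose origin is the TCP and whose axes are the tool frame's). Camera axes: x right, y down, z forward; pixel columns grow to the right and rows downward; lengths in mm; the calibration is good to about 2 mm. A picture is of the moment at which its call begins: read the wrist's pose just before it. There is no depth.
- workorder.job_done(): hands the job in, once; it reports no verdict.
The state is a dict: "t": time; "joint_positions": joint angles; "qd": joint speeds; "joint_efforts": joint torques, N m; "tcp_pos": TCP position; "orientation": TCP orientation; "force": force on the tool from outside, world axes, zero at the start; "ft_torque": the same for the moment, N m; "grip_width": finger opening in mm.
Only numpy, scipy, OpenCV 4.12 (cv2) and the standard library are available. Lean on these libraries where they do the work, as an engineer would, in place of code of your own. Each camera call takes 0.05 s, during which the arm holds its last target. There are 200 camera calls.

## Working session

There is one attempt and no reset: what is moved stays moved. The work goes in short steps, Python scripts to look and compute and a tool call to move; the robot and the scene stay as the last step left them, time stands still between calls to the robot, and variables do not carry over. Pictures are saved under pics/ and viewed, on a budget of 10 in all, crops included, one or two more only if the job needs it, and the job is handed in when it is done.

Besides the shell and the picture viewer there is one more tool, called after "Request:" by a JSON object that holds its "api" and its "payload". carry_out: Moves the arm, as the interface text tells. Its arguments: {"type":"object","properties":{"deltas":{"type":"array","items":{"type":"object","properties":{"rx":{"type":"number"},"ry":{"type":"number"},"rz":{"type":"number"},"tx":{"type":"number"},"ty":{"type":"number"},"tz":{"type":"number"},"jaw":{"type":"number"}}}}},"required":["deltas"]}

```bash
mkdir -p pics; ls
python3 - <<'E'
from station import observe, optics
import cv2
s=observe(); print(s)
for n in("top","side"):
    r=optics.read_camera(n); cv2.imwrite(f"pics/{n}0.png",r["img"][:,:,::-1]); print(n,{k:v for k,v in r.items() if k!="img"})
E
```

```text
pics
{'t': 0.0, 'joint_positions': array([ 1.0672169 ,  0.5765235 ,  0.02479991,  1.43794046, -0.0149395 ,
        1.12897111, -0.05645753]), 'qd': array([-0.0003155 ,  0.00086499,  0.00173114,  0.00082744,  0.00092037,
        0.00214795, -0.00025041]), 'joint_efforts': array([ 1.12948328e-03, -7.65735984e+01,  2.25105129e+00, -2.85966754e+01,
        1.52878440e-02,  1.26128067e-02, -2.31998553e-05]), 'tcp_pos': array([ 274.93141653, -615.98322572,  238.43599405]), 'orientation': array([-4.01058890e-04,  8.38953244e-01, -5.44202873e-01, -7.25889611e-04]), 'force': array([0.21694992, 0.06692087, 0.84102265]), 'ft_torque': array([ 0.03384042,  0.00859062, -0.06147743]), 'grip_width': 85.26980135231386}
top {'fx': 431.8894280410221, 'fy': 431.8894280410221, 'cx': 313.85280629630324, 'cy': 208.72626297776765, 'position': array([ 465.51767016,   56.15988482, 1316.11973272]), 'orientation': array([-0.0243973 ,  0.71069698, -0.70160316,  0.04547068])}
side {'fx': 461.9518433068544, 'fy': 461.9518433068544, 'cx': 324.0292519427909, 'cy': 210.30932000776738, 'position': array([  68.75899863,  584.66945313, 1037.06876026]), 'orientation': array([ 0.11629493, -0.34618319,  0.8781921 , -0.30888725])}
```

View pics/top0.png

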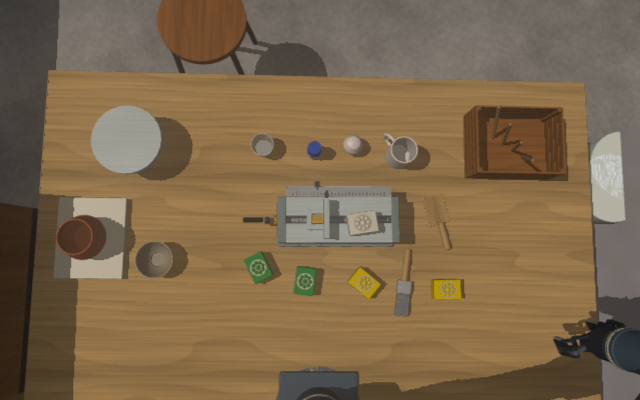

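View pics/side0.png

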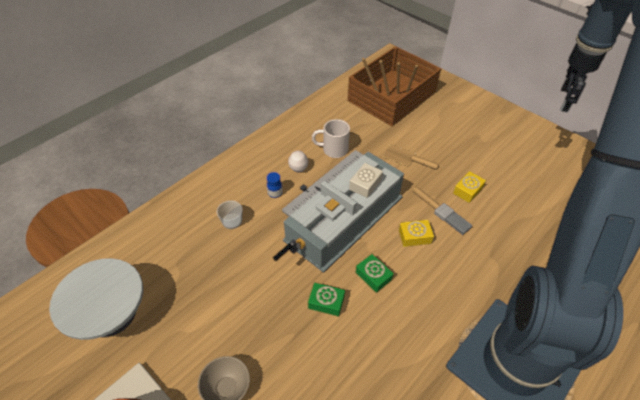

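```bash
cat > h.py <<'E'
import numpy as np, cv2
from scipy.spatial.transform import Rotation as R
from station import observe, optics
def rot(q): return R.from_quat(np.r_[q[1:],q[0]])
def grab(n):
    s=observe(); r=optics.read_camera(n)
    if n=="wrist":
        T=np.array(r["tool_from_camera"]); Rt=rot(s["orientation"]).as_matrix()
        r["M"]=Rt@T[:3,:3]; r["p"]=np.array(s["tcp_pos"])+Rt@T[:3,3]
    else: r["M"]=rot(r["orientation"]).as_matrix(); r["p"]=np.array(r["position"])
    return r
def ray(r,u,v,z):
    d=r["M"]@np.array([(u-r["cx"])/r["fx"],(v-r["cy"])/r["fy"],1]); return r["p"]+d*(z-r["p"][2])/d[2]
def px(r,P):
    c=r["M"].T@(np.array(P)-r["p"]); return r["cx"]+r["fx"]*c[0]/c[2], r["cy"]+r["fy"]*c[1]/c[2]
def tool(P):  # world target -> tx,ty,tz units
    s=observe(); return rot(s["orientation"]).inv().apply(np.array(P)-s["tcp_pos"])/40
E
python3 - <<'E'
from h import *
r=grab("top")
for nm,u,v,z in [("c1",285,194,100),("h-end",243,219,100),("h+",263,219,100),("rt",398,200,100),("rb",398,245,100),("lb",278,246,100),("lt",278,197,100),("mould",362,223,138),("pointer",326,193,103),("mark",318,187,103),("jar",314,149,70),("fence",326,218,145)]:
    print(nm,ray(r,u,v,z).round(1))
s=observe();print(rot(s["orientation"]).as_matrix().round(3))
w=optics.read_camera("wrist");print(w["tool_from_camera"],w["fx"])
c=r["img"][165:275,225:425];cv2.imwrite("pics/c0.png",cv2.resize(c,None,fx=4,fy=4,interpolation=cv2.INTER_CUBIC)[:,:,::-1])
E
```

```text
c1 [627.2 102.8 100. ]
h-end [554.5 219.4 100. ]
h+ [555.3 163.4 100. ]
rt [ 614.9 -219.4  100. ]
rb [ 486.9 -218.4  100. ]
lb [480.1 119.8 100. ]
lt [618.3 122.5 100. ]
mould [ 545.2 -110.9  138. ]
pointer [631.4 -13.3 103. ]
mark [648.2   9.6 103. ]
jar [765.9  21.2  70. ]
fence [557.  -11.5 145. ]
[[ 0.408 -0.913 -0.001]
 [-0.913 -0.408  0.001]
 [-0.001  0.    -1.   ]]
[[ 9.99998872e-01  4.02879894e-04  1.44707437e-03 -2.33547982e-01]
 [-7.75310743e-04  9.63553491e-01  2.67514613e-01 -6.84284892e+01]
 [-1.28655730e-03 -2.67515433e-01  9.63552717e-01 -1.34092523e+02]
 [ 0.00000000e+00  0.00000000e+00  0.00000000e+00  1.00000000e+00]] 347.21364982094457
```

View pics/c0.png

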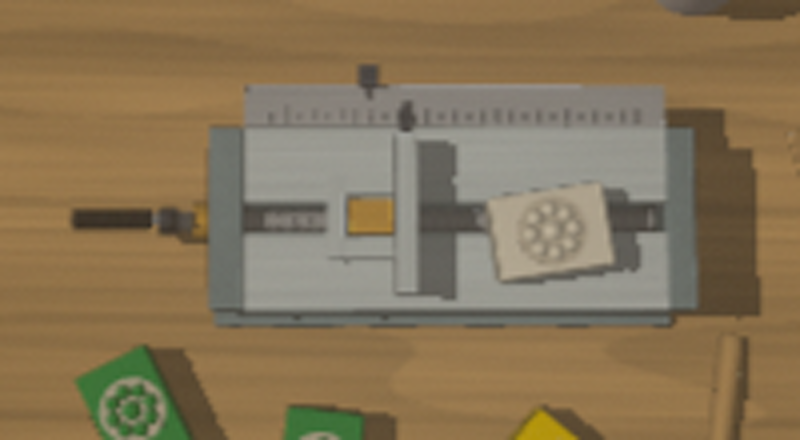

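Request:
{"api": "carry_out", "payload": {"deltas": [{"tx":-8,"ty":-8.9,"tz":-1,"rz":-1.15,"jaw":0},{"tx":-8,"ty":-8.9,"tz":-1,"rz":-1.15,"jaw":0},{"tx":-8,"ty":-8.9,"tz":-1,"rz":-1.15,"jaw":0},{"tx":-8,"ty":-8.9,"tz":-1,"rz":-1.15,"jaw":0},{"tx":-12.4,"ty":-13.7,"tz":-1,"rz":-1.15,"jaw":0},{"tx":-12.4,"ty":-13.7,"tz":-1,"rz":-1.15,"jaw":0},{"tx":-12.4,"ty":-13.7,"tz":-1,"rz":-1.15,"jaw":0},{"tx":-12.4,"ty":-13.7,"tz":-1,"rz":-1.15,"jaw":0},{"tx":-12.4,"ty":-13.7,"tz":-1,"rz":-1.15,"jaw":0},{"tx":-12.4,"ty":-13.7,"tz":-1,"rz":-1.15,"jaw":0}]}}

```text
invalid input
```

Request:
{"api": "carry_out", "payload": {"deltas": [{"rx":0.0,"ry":0.0,"rz":-0.12,"tx":-0.8,"ty":-0.9,"tz":-0.1,"jaw":0.0},{"rx":0.0,"ry":0.0,"rz":-0.24,"tx":-1.6,"ty":-1.8,"tz":-0.2,"jaw":0.0},{"rx":0.0,"ry":0.0,"rz":-0.36,"tx":-2.4,"ty":-2.7,"tz":-0.3,"jaw":0.0},{"rx":0.0,"ry":0.0,"rz":-0.48,"tx":-3.2,"ty":-3.6,"tz":-0.4,"jaw":0.0},{"rx":0.0,"ry":0.0,"rz":-0.6,"tx":-4.0,"ty":-4.5,"tz":-0.5,"jaw":0.0},{"rx":0.0,"ry":0.0,"rz":-0.72,"tx":-4.8,"ty":-5.4,"tz":-0.6,"jaw":0.0},{"rx":0.0,"ry":0.0,"rz":-0.84,"tx":-5.6,"ty":-6.3,"tz":-0.7,"jaw":0.0},{"rx":0.0,"ry":0.0,"rz":-0.96,"tx":-6.4,"ty":-7.2,"tz":-0.8,"jaw":0.0},{"rx":0.0,"ry":0.0,"rz":-1.08,"tx":-7.2,"ty":-8.1,"tz":-0.9,"jaw":0.0},{"rx":0.0,"ry":0.0,"rz":-1.15,"tx":-8.0,"ty":-9.0,"tz":-1.0,"jaw":0.0}]}}

```text
t: 1.2
tcp_pos: [473.7, -175.5, 279.4]
orientation: [-0.0, 1.0, 0.002, -0.0]
force: [1.1, 0.1, 0.1]
grip_width: 85.8
```

Request:
{"api": "carry_out", "payload": {"deltas": [{"rx":0,"ry":0,"rz":0,"tx":0.5,"ty":-1.1,"tz":0,"jaw":0.3},{"rx":0,"ry":0,"rz":0,"tx":1.0,"ty":-2.2,"tz":0,"jaw":0.3},{"rx":0,"ry":0,"rz":0,"tx":1.5,"ty":-3.3,"tz":0,"jaw":0.3},{"rx":0,"ry":0,"rz":0,"tx":2.0,"ty":-4.4,"tz":0,"jaw":0.3},{"rx":0,"ry":0,"rz":0,"tx":2.5,"ty":-5.4,"tz":0,"jaw":0.3},{"rx":0,"ry":0,"rz":0,"tx":2.5,"ty":-5.9,"tz":0,"jaw":0.3},{"rx":0,"ry":0,"rz":0,"tx":2.5,"ty":-5.9,"tz":0,"jaw":0.3}]}}

```text
t: 1.9
tcp_pos: [572.7, 65.3, 279.2]
orientation: [-0.001, 1.0, 0.005, -0.0]
force: [-1.6, -0.1, -0.3]
grip_width: 59.8
```

Run:
```python
from h import *
r=grab("wrist"); print(observe()["tcp_pos"],observe()["grip_width"])
np.save("pics/w1.npy",{k:r[k] for k in("img","M","p","fx","fy","cx","cy")},allow_pickle=True)
cv2.imwrite("pics/w1.png",cv2.resize(r["img"],(800,500),interpolation=cv2.INTER_CUBIC)[:,:,::-1])
```

```text
[572.66680951  62.54146785 279.20560205] 59.51749711727924
```

View pics/w1.png

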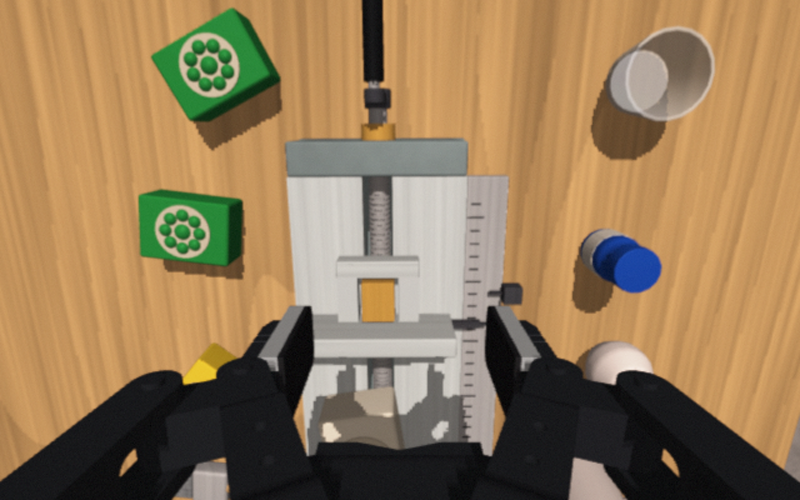

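Run:
```python
from h import *
r=np.load("pics/w1.npy",allow_pickle=True).item()
for nm,u,v,z in [("blockL",287,142,100),("blockR",467,140,100),("bedL",289,176,100),("bedR",467,176,100),("railR",507,176,100),("railRlow",494,440,100),("marktip",487,293,103.5),("ptr",486,323,103.5),("hEnd",373,80,100),("hTop",373,2,100),("arm",377,97,95),("nutT",378,279,100),("nutB",378,322,100),("fenceTopL",313,336,145),("fenceTopR",455,336,145)]:
    print(nm,ray(r,u/1.25,v/1.25,z).round(1))
g=cv2.resize(r["img"][200:280,330:430],None,fx=7,fy=7,interpolation=cv2.INTER_CUBIC)
cv2.imwrite("pics/w1c.png",g[:,:,::-1])
```

```text
blockL [494.3 123.  100. ]
blockR [620.6 125.6 100. ]
bedL [494.3  99.3 100. ]
bedR [621.9 100.6 100. ]
railR [650.5 100.9 100. ]
railRlow [ 656.5 -122.7  100. ]
marktip [641.2  12.6 103.5]
ptr [642.  -12.3 103.5]
hEnd [554.9 164.4 100. ]
hTop [555.2 211.7 100. ]
arm [557.3 153.8  95. ]
nutT [557.9  21.8 100. ]
nutB [557.8 -14.  100. ]
fenceTopL [515.7  -3.6 145. ]
fenceTopR [612.2  -2.7 145. ]
```

View pics/w1c.png

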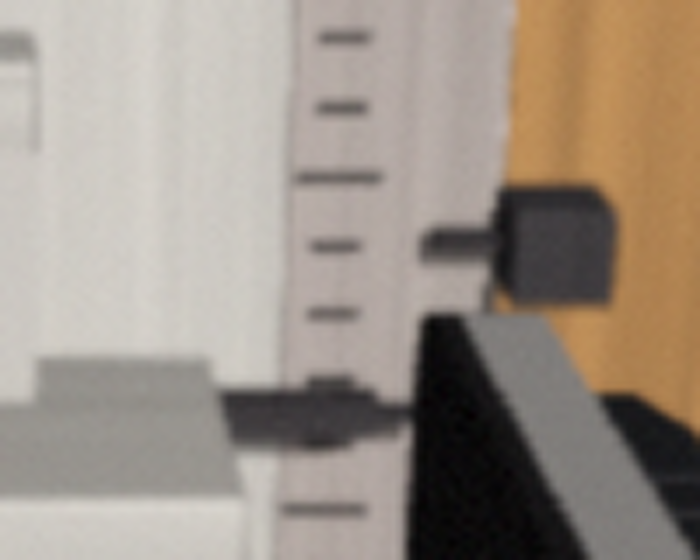

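Request:
{"api": "carry_out", "payload": {"deltas": [{"rx":0,"ry":0,"rz":-0.01,"tx":-0.14,"ty":-1.1,"tz":0,"jaw":0.55},{"rx":0,"ry":0,"rz":-0.01,"tx":-0.28,"ty":-2.2,"tz":0.6,"jaw":0.55},{"rx":0,"ry":0,"rz":-0.01,"tx":-0.41,"ty":-3.27,"tz":1.2,"jaw":0.55},{"rx":0,"ry":0,"rz":-0.01,"tx":-0.41,"ty":-3.27,"tz":2.0,"jaw":0.55},{"rx":0,"ry":0,"rz":-0.01,"tx":-0.41,"ty":-3.27,"tz":2.7,"jaw":0.55},{"rx":0,"ry":0,"rz":-0.01,"tx":-0.41,"ty":-3.27,"tz":2.7,"jaw":0.55},{"rx":0,"ry":0,"rz":-0.01,"tx":-0.41,"ty":-3.27,"tz":2.7,"jaw":0.55}]}}

```text
t: 2.65
tcp_pos: [555.7, 192.0, 171.8]
orientation: [-0.0, 1.0, 0.007, -0.001]
force: [-0.1, 0.8, 0.6]
grip_width: 38.6
```

Run:
```python
from h import *
r=grab("wrist"); s=observe();print(s["tcp_pos"],s["orientation"],s["grip_width"],r["p"])
np.save("pics/w2.npy",{k:r[k] for k in("img","M","p","fx","fy","cx","cy")},allow_pickle=True)
for P in [(555,193,100),(555,165,100),(555,221,100)]: print(px(r,P))
cv2.imwrite("pics/w2.png",r["img"][:,:,::-1])
```

```text
[556.23814891 192.47139686 172.66016611] [-5.47113862e-04  9.99972081e-01  7.44732410e-03  2.74185609e-04] 38.45798215044569 [555.27046154 260.25215201 305.9293899 ]
(np.float64(317.01761146817097), np.float64(213.4919155026877))
(np.float64(316.408377846026), np.float64(254.7934698276711))
(np.float64(317.67073258306766), np.float64(169.21511227451492))
```

View pics/w2.png

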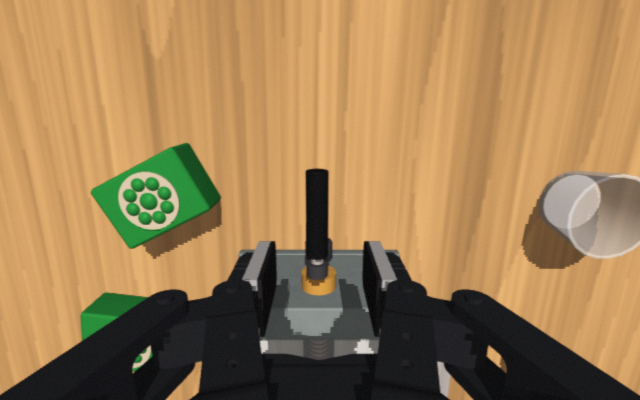

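Request:
{"api": "carry_out", "payload": {"deltas": [{"rx":0,"ry":0,"rz":0,"tx":-0.02,"ty":0,"tz":0.9,"jaw":0.55},{"rx":0,"ry":0,"rz":0,"tx":-0.02,"ty":0,"tz":1.7,"jaw":0.55},{"rx":0,"ry":0,"rz":0,"tx":-0.02,"ty":0,"tz":2.1,"jaw":0.55},{"rx":0,"ry":0,"rz":0,"tx":-0.02,"ty":0,"tz":2.1,"jaw":0.7},{"rx":0,"ry":0,"rz":0,"tx":-0.02,"ty":0,"tz":2.1,"jaw":0.9},{"rx":0,"ry":0,"rz":0,"tx":-0.02,"ty":0,"tz":2.1,"jaw":1},{"rx":0,"ry":0,"rz":0,"tx":-0.02,"ty":0,"tz":2.1,"jaw":1},{"rx":0,"ry":0,"rz":0,"tx":-0.02,"ty":0,"tz":2.1,"jaw":1}]}}

```text
t: 3.5
tcp_pos: [556.2, 192.4, 90.1]
orientation: [-0.001, 1.0, 0.007, 0.001]
force: [-2.2, -2.7, 7.7]
grip_width: 12.1
```

Request:
{"api": "carry_out", "payload": {"deltas": [{"rx":0,"ry":0,"rz":0,"tx":0.11,"ty":0,"tz":0.01,"jaw":1},{"rx":0,"ry":0,"rz":0,"tx":0.22,"ty":0,"tz":0.04,"jaw":1},{"rx":0,"ry":0,"rz":0,"tx":0.33,"ty":0,"tz":0.08,"jaw":1},{"rx":0,"ry":0,"rz":0,"tx":0.43,"ty":0,"tz":0.14,"jaw":1},{"rx":0,"ry":0,"rz":0,"tx":0.52,"ty":0,"tz":0.22,"jaw":1},{"rx":0,"ry":0,"rz":0,"tx":0.6,"ty":0,"tz":0.31,"jaw":1}]}}

```text
t: 4.1
tcp_pos: [579.8, 192.7, 77.3]
orientation: [-0.0, 1.0, 0.007, 0.0]
force: [-6.1, -0.4, -0.2]
grip_width: 12.2
```

Request:
{"api": "carry_out", "payload": {"deltas": [{"rx":0,"ry":0,"rz":0,"tx":0.1,"ty":0,"tz":0.2,"jaw":1},{"rx":0,"ry":0,"rz":0,"tx":0.135,"ty":0,"tz":0.43,"jaw":1},{"rx":0,"ry":0,"rz":0,"tx":0.1,"ty":0,"tz":0.665,"jaw":1},{"rx":0,"ry":0,"rz":0,"tx":-0.01,"ty":0,"tz":0.87,"jaw":1},{"rx":0,"ry":0,"rz":0,"tx":-0.175,"ty":0,"tz":1.04,"jaw":1},{"rx":0,"ry":0,"rz":0,"tx":-0.38,"ty":0,"tz":1.145,"jaw":1},{"rx":0,"ry":0,"rz":0,"tx":-0.615,"ty":0,"tz":1.18,"jaw":1},{"rx":0,"ry":0,"rz":0,"tx":-0.85,"ty":0,"tz":1.145,"jaw":1},{"rx":0,"ry":0,"rz":0,"tx":-1.055,"ty":0,"tz":1.04,"jaw":1},{"rx":0,"ry":0,"rz":0,"tx":-1.22,"ty":0,"tz":0.87,"jaw":1}]}}

```text
t: 5.1
tcp_pos: [530.7, 192.0, 42.5]
orientation: [-0.0, 1.0, 0.007, 0.0]
force: [3.5, -1.9, -4.1]
grip_width: 11.6
```

Request:
{"api": "carry_out", "payload": {"deltas": [{"rx":0,"ry":0,"rz":0,"tx":-0.1,"ty":0,"tz":-0.205,"jaw":1},{"rx":0,"ry":0,"rz":0,"tx":-0.14,"ty":0,"tz":-0.44,"jaw":1},{"rx":0,"ry":0,"rz":0,"tx":-0.1,"ty":0,"tz":-0.67,"jaw":1},{"rx":0,"ry":0,"rz":0,"tx":0,"ty":0,"tz":-0.88,"jaw":1},{"rx":0,"ry":0,"rz":0,"tx":0.17,"ty":0,"tz":-1.045,"jaw":1},{"rx":0,"ry":0,"rz":0,"tx":0.38,"ty":0,"tz":-1.15,"jaw":1},{"rx":0,"ry":0,"rz":0,"tx":0.61,"ty":0,"tz":-1.19,"jaw":1},{"rx":0,"ry":0,"rz":0,"tx":0.845,"ty":0,"tz":-1.15,"jaw":1},{"rx":0,"ry":0,"rz":0,"tx":1.05,"ty":0,"tz":-1.045,"jaw":1},{"rx":0,"ry":0,"rz":0,"tx":1.22,"ty":0,"tz":-0.88,"jaw":1}]}}

```text
t: 6.1
tcp_pos: [579.8, 192.6, 77.4]
orientation: [-0.0, 1.0, 0.007, -0.0]
force: [-7.9, -0.3, -1.3]
grip_width: 11.9
```

Request:
{"api": "carry_out", "payload": {"deltas": [{"rx":0,"ry":0,"rz":0,"tx":0.1,"ty":0,"tz":0.2,"jaw":1},{"rx":0,"ry":0,"rz":0,"tx":0.135,"ty":0,"tz":0.43,"jaw":1},{"rx":0,"ry":0,"rz":0,"tx":0.1,"ty":0,"tz":0.665,"jaw":1},{"rx":0,"ry":0,"rz":0,"tx":-0.01,"ty":0,"tz":0.87,"jaw":1},{"rx":0,"ry":0,"rz":0,"tx":-0.175,"ty":0,"tz":1.04,"jaw":1},{"rx":0,"ry":0,"rz":0,"tx":-0.38,"ty":0,"tz":1.145,"jaw":1},{"rx":0,"ry":0,"rz":0,"tx":-0.615,"ty":0,"tz":1.18,"jaw":1},{"rx":0,"ry":0,"rz":0,"tx":-0.85,"ty":0,"tz":1.145,"jaw":1},{"rx":0,"ry":0,"rz":0,"tx":-1.055,"ty":0,"tz":1.04,"jaw":1},{"rx":0,"ry":0,"rz":0,"tx":-1.22,"ty":0,"tz":0.87,"jaw":1}]}}

```text
t: 7.1
tcp_pos: [530.6, 192.0, 42.6]
orientation: [-0.0, 1.0, 0.007, -0.0]
force: [3.8, -1.8, -3.7]
grip_width: 11.5
```

Request:
{"api": "carry_out", "payload": {"deltas": [{"rx":0,"ry":0,"rz":0,"tx":-0.1,"ty":0,"tz":-0.205,"jaw":1},{"rx":0,"ry":0,"rz":0,"tx":-0.14,"ty":0,"tz":-0.44,"jaw":1},{"rx":0,"ry":0,"rz":0,"tx":-0.1,"ty":0,"tz":-0.67,"jaw":1},{"rx":0,"ry":0,"rz":0,"tx":0,"ty":0,"tz":-0.88,"jaw":1},{"rx":0,"ry":0,"rz":0,"tx":0.17,"ty":0,"tz":-1.045,"jaw":1},{"rx":0,"ry":0,"rz":0,"tx":0.38,"ty":0,"tz":-1.15,"jaw":1},{"rx":0,"ry":0,"rz":0,"tx":0.61,"ty":0,"tz":-1.19,"jaw":1},{"rx":0,"ry":0,"rz":0,"tx":0.61,"ty":0,"tz":-1.19,"jaw":1}]}}

```text
t: 7.9
tcp_pos: [556.4, 192.3, 90.2]
orientation: [-0.0, 1.0, 0.007, 0.0]
force: [0.8, -2.3, -0.8]
grip_width: 11.7
```

Request:
{"api": "carry_out", "payload": {"deltas": [{"rx":0,"ry":0,"rz":0,"tx":0,"ty":0,"tz":0,"jaw":0.55},{"rx":0,"ry":0,"rz":0,"tx":0,"ty":0,"tz":0,"jaw":0.55},{"rx":0,"ry":0,"rz":0,"tx":0,"ty":0,"tz":0,"jaw":0.55},{"rx":0,"ry":0,"rz":0,"tx":0,"ty":0,"tz":-0.8,"jaw":0.55},{"rx":0,"ry":0,"rz":0,"tx":0,"ty":0.3,"tz":-1.8,"jaw":0.55},{"rx":0,"ry":0,"rz":0,"tx":0.6,"ty":1.2,"tz":-2.7,"jaw":0.55},{"rx":0,"ry":0,"rz":0,"tx":1.2,"ty":2.2,"tz":-3.3,"jaw":0.55},{"rx":0,"ry":0,"rz":0,"tx":1.2,"ty":2.2,"tz":-3.3,"jaw":0.55},{"rx":0,"ry":0,"rz":0,"tx":1.2,"ty":2.2,"tz":-3.3,"jaw":0.55}]}}

```text
t: 8.8
tcp_pos: [606.8, 103.0, 223.0]
orientation: [-0.0, 1.0, 0.005, 0.001]
force: [-0.3, 0.4, -1.0]
grip_width: 38.5
```

```bash
cat >> h.py <<'E'
def look(name,u0,u1,v0,v1,k):
    r=grab("wrist"); s=observe(); print(s["t"],s["tcp_pos"].round(1),s["orientation"].round(4))
    np.save(f"pics/{name}.npy",{q:r[q] for q in("img","M","p","fx","fy","cx","cy")},allow_pickle=True)
    cv2.imwrite(f"pics/{name}.png",cv2.resize(r["img"][v0:v1,u0:u1],None,fx=k,fy=k,interpolation=cv2.INTER_CUBIC)[:,:,::-1])
    return r
E
python3 - <<'E'
from h import *
r=look("w3",190,390,160,300,4); print(px(r,(641,12.6,103.5)),px(r,(641,17.6,103.5)))
E
```

```text
8.85 [605.4 105.  222.1] [-6.0e-04  1.0e+00  6.4e-03  1.0e-04]
(np.float64(358.0843873745866), np.float64(301.2311118965095)) (np.float64(358.3334387411687), np.float64(295.8626650355028))
```

View pics/w3.png

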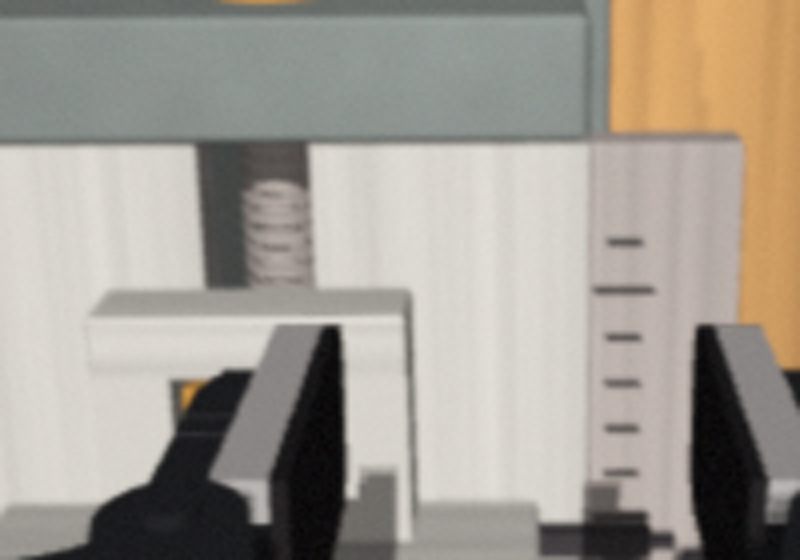

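Request:
{"api": "carry_out", "payload": {"deltas": [{"rx":0,"ry":0,"rz":0,"tx":0.5,"ty":0.3,"tz":0,"jaw":0.0},{"rx":0,"ry":0,"rz":0,"tx":0.9,"ty":0.5,"tz":0,"jaw":0.0},{"rx":0,"ry":0,"rz":0,"tx":0.9,"ty":0.5,"tz":0,"jaw":0.0},{"rx":0,"ry":0,"rz":0,"tx":0.9,"ty":0.5,"tz":0,"jaw":0.0}]}}

```text
t: 9.25
tcp_pos: [640.4, 87.3, 221.0]
orientation: [-0.001, 1.0, 0.007, -0.001]
force: [-0.1, 0.1, 0.0]
grip_width: 85.3
```

Run:
```python
from h import *
r=look("w4",200,400,200,340,4); print(px(r,(641,12.6,103.5)),px(r,(641,17.6,103.5)))
```

```text
9.3 [640.3  87.4 221.3] [-1.0e-03  1.0e+00  7.6e-03 -8.0e-04]
(np.float64(317.70365540516195), np.float64(285.3854807149996)) (np.float64(317.7949520875061), np.float64(279.8129971981028))
```

View pics/w4.png

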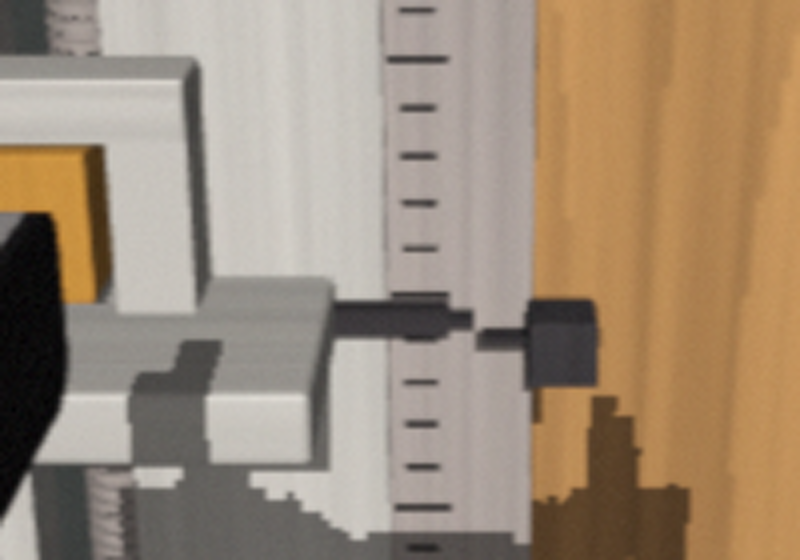

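Request:
{"api": "carry_out", "payload": {"deltas": [{"rx":0,"ry":0,"rz":0,"tx":-0.7,"ty":-0.9,"tz":0,"jaw":0.55},{"rx":0,"ry":0,"rz":0,"tx":-1.4,"ty":-1.8,"tz":0.3,"jaw":0.55},{"rx":0,"ry":0,"rz":0,"tx":-2.08,"ty":-2.65,"tz":0.8,"jaw":0.55},{"rx":0,"ry":0,"rz":0,"tx":-2.08,"ty":-2.65,"tz":1.4,"jaw":0.55},{"rx":0,"ry":0,"rz":0,"tx":-2.08,"ty":-2.65,"tz":1.4,"jaw":0.55},{"rx":0,"ry":0,"rz":0,"tx":-2.08,"ty":-2.65,"tz":1.4,"jaw":0.55}]}}

```text
t: 9.9
tcp_pos: [555.1, 192.1, 165.9]
orientation: [-0.001, 1.0, 0.008, -0.001]
force: [0.4, -0.7, 0.7]
grip_width: 38.3
```

Request:
{"api": "carry_out", "payload": {"deltas": [{"rx":0,"ry":0,"rz":0,"tx":0.02,"ty":0,"tz":0.9,"jaw":0.55},{"rx":0,"ry":0,"rz":0,"tx":0.02,"ty":0,"tz":1.6,"jaw":0.55},{"rx":0,"ry":0,"rz":0,"tx":0.02,"ty":0,"tz":1.9,"jaw":0.55},{"rx":0,"ry":0,"rz":0,"tx":0.02,"ty":0,"tz":1.9,"jaw":0.8},{"rx":0,"ry":0,"rz":0,"tx":0.02,"ty":0,"tz":1.9,"jaw":1},{"rx":0,"ry":0,"rz":0,"tx":0.02,"ty":0,"tz":1.9,"jaw":1},{"rx":0,"ry":0,"rz":0,"tx":0.02,"ty":0,"tz":1.9,"jaw":1}]}}

```text
t: 10.6
tcp_pos: [556.5, 192.2, 91.0]
orientation: [-0.001, 1.0, 0.008, -0.0]
force: [0.7, -0.8, 0.5]
grip_width: 11.8
```

Request:
{"api": "carry_out", "payload": {"deltas": [{"rx":0,"ry":0,"rz":0,"tx":-0.23,"ty":0,"tz":0.03,"jaw":1},{"rx":0,"ry":0,"rz":0,"tx":-0.44,"ty":0,"tz":0.13,"jaw":1},{"rx":0,"ry":0,"rz":0,"tx":-0.61,"ty":0,"tz":0.28,"jaw":1},{"rx":0,"ry":0,"rz":0,"tx":-0.72,"ty":0,"tz":0.48,"jaw":1},{"rx":0,"ry":0,"rz":0,"tx":-0.77,"ty":0,"tz":0.7,"jaw":1},{"rx":0,"ry":0,"rz":0,"tx":-0.75,"ty":0,"tz":0.92,"jaw":1},{"rx":0,"ry":0,"rz":0,"tx":-0.67,"ty":0,"tz":1.13,"jaw":1},{"rx":0,"ry":0,"rz":0,"tx":-0.53,"ty":0,"tz":1.3,"jaw":1},{"rx":0,"ry":0,"rz":0,"tx":-0.34,"ty":0,"tz":1.43,"jaw":1},{"rx":0,"ry":0,"rz":0,"tx":-0.13,"ty":0,"tz":1.49,"jaw":1}]}}

```text
t: 11.6
tcp_pos: [552.1, 192.1, 30.9]
orientation: [-0.001, 1.0, 0.007, -0.0]
force: [-3.0, -2.5, 17.3]
grip_width: 12.3
```

Request:
{"api": "carry_out", "payload": {"deltas": [{"rx":0,"ry":0,"rz":0,"tx":0,"ty":0,"tz":0,"jaw":0.55},{"rx":0,"ry":0,"rz":0,"tx":0,"ty":0,"tz":0,"jaw":0.55},{"rx":0,"ry":0,"rz":0,"tx":0,"ty":0,"tz":0,"jaw":0.55},{"rx":0,"ry":0,"rz":0,"tx":0,"ty":0,"tz":-1.0,"jaw":0.55},{"rx":0,"ry":0,"rz":0,"tx":0,"ty":0,"tz":-2.2,"jaw":0.55},{"rx":0,"ry":0,"rz":0,"tx":0,"ty":0,"tz":-3.4,"jaw":0.55},{"rx":0,"ry":0,"rz":0,"tx":0.6,"ty":0.6,"tz":-4.4,"jaw":0.0},{"rx":0,"ry":0,"rz":0,"tx":1.3,"ty":1.5,"tz":-4.7,"jaw":0.0},{"rx":0,"ry":0,"rz":0,"tx":2.1,"ty":2.5,"tz":-4.7,"jaw":0.0},{"rx":0,"ry":0,"rz":0,"tx":2.1,"ty":2.5,"tz":-4.7,"jaw":0.0}]}}

```text
t: 12.6
tcp_pos: [641.4, 85.0, 218.5]
orientation: [0.001, 1.0, 0.003, 0.001]
force: [0.4, -0.1, -0.2]
grip_width: 85.1
```

Run:
```python
from h import *
r=look("w5",200,400,200,340,4); print(px(r,(641,12.6,103.5)),px(r,(641,17.6,103.5)))
```

```text
12.65 [639.3  88.7 218.1] [ 2.0e-04  1.0e+00  4.3e-03 -1.0e-04]
(np.float64(316.7988574009025), np.float64(283.5352862482192)) (np.float64(316.8268358337941), np.float64(277.9114099585236))
```

View pics/w5.png

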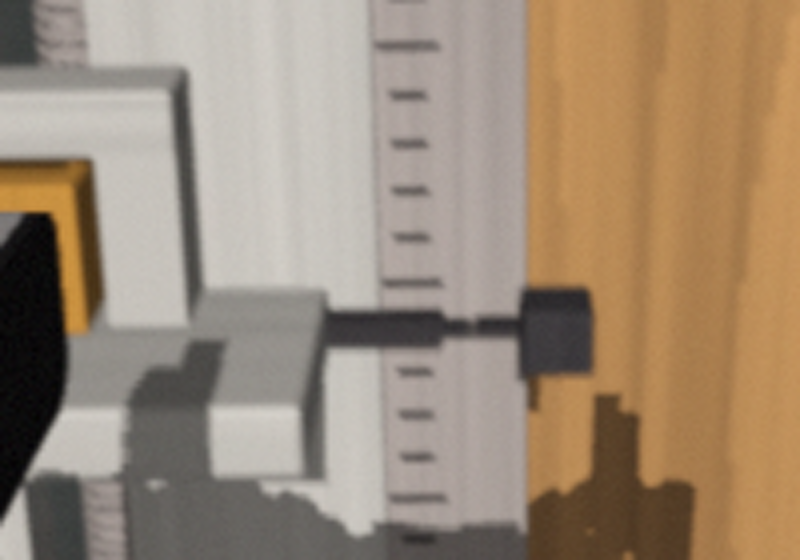

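Request:
{"api": "carry_out", "payload": {"deltas": [{"rx":0,"ry":0,"rz":-0.01,"tx":0,"ty":0.6,"tz":-0.8,"jaw":0.0},{"rx":0,"ry":0,"rz":-0.01,"tx":-0.4,"ty":1.6,"tz":-1.2,"jaw":0.0},{"rx":0,"ry":0,"rz":-0.01,"tx":-0.8,"ty":2.6,"tz":-1.2,"jaw":0.0},{"rx":0,"ry":0,"rz":-0.01,"tx":-1.2,"ty":3.6,"tz":-1.2,"jaw":0.0},{"rx":0,"ry":0,"rz":-0.01,"tx":-1.6,"ty":4.6,"tz":-1.2,"jaw":0.0},{"rx":0,"ry":0,"rz":-0.01,"tx":-2.0,"ty":5.45,"tz":-1.2,"jaw":0.0},{"rx":0,"ry":0,"rz":-0.01,"tx":-2.3,"ty":5.45,"tz":-1.2,"jaw":0.0},{"rx":0,"ry":0,"rz":-0.01,"tx":-2.3,"ty":5.45,"tz":-1.2,"jaw":0.0}]}}

```text
t: 13.45
tcp_pos: [547.5, -129.7, 266.1]
orientation: [0.0, 1.0, 0.009, -0.001]
force: [-0.1, 0.2, -0.5]
grip_width: 85.3
```

Run:
```python
from h import *
r=look("w6",120,520,40,340,2)
im=r["img"];
```

```text
13.5 [ 548.8 -128.6  266.3] [-2.0e-04  1.0e+00  9.9e-03 -2.0e-04]
```

View pics/w6.png

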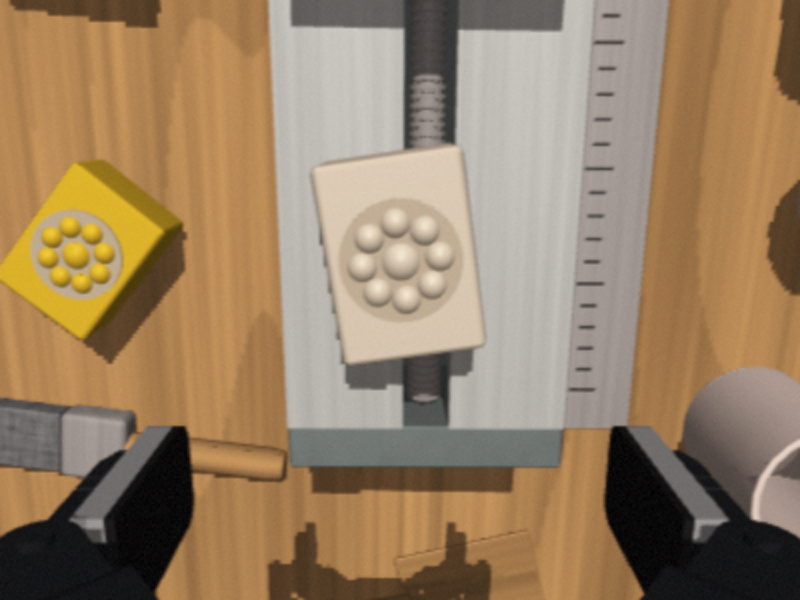

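Run:
```python
from h import *
r=np.load("pics/w6.npy",allow_pickle=True).item()
f=lambda x,y,z: ray(r,120+x/2,40+y/2,z)[:2]
C=np.array([f(x,y,138) for x,y in [(313,172),(459,148),(484,345),(345,362)]]);print(C.round(1),C.mean(0).round(1))
e=[C[1]-C[0],C[2]-C[3],C[0]-C[3],C[1]-C[2]];print([np.linalg.norm(v).round(1) for v in e],[np.arctan2(v[1],v[0]).round(3) for v in e[:2]],[np.arctan2(-v[0],v[1]).round(3) for v in e[2:]])
for a,b in [((271,30),(289,427)),((667,20),(630,427)),((595,100),(563,427))]:
    A,B=f(*a,100),f(*b,100);v=A-B;print(A.round(1),B.round(1),np.arctan2(-v[0],v[1]).round(4))
A,B=f(291,430,100),f(563,430,100);print(A,B,np.arctan2(*(B-A)[::-1]).round(4), (f(404,90,70)+f(458,90,70))/2,(f(404,400,80)+f(448,400,80))/2)
print(f(425,28,100))
```

```text
[[ 515.6  -79.6]
 [ 569.3  -69.9]
 [ 582.4 -145.6]
 [ 527.3 -153.8]] [ 548.7 -112.2]
[np.float64(54.6), np.float64(55.7), np.float64(75.1), np.float64(76.8)] [np.float64(0.178), np.float64(0.147)] [np.float64(0.156), np.float64(0.172)]
[495.  -26.4] [ 498.1 -200. ] 0.0181
[653.8 -19.7] [ 658.2 -196.9] 0.0248
[627.9 -50.8] [ 626.8 -197.5] -0.0075
[ 499.01421635 -201.47890493] [ 626.89752604 -199.06670909] 0.0189 [561.37969037 -46.84992679] [ 563.05154196 -193.37649743]
[556.91073532 -24.50384471]
```

Request:
{"api": "carry_out", "payload": {"deltas": [{"rx":0,"ry":0,"rz":-0.07,"tx":0,"ty":-0.2,"tz":0.8,"jaw":0.0},{"rx":0,"ry":0,"rz":-0.14,"tx":0,"ty":-0.41,"tz":1.6,"jaw":0.0},{"rx":0,"ry":0,"rz":-0.14,"tx":0,"ty":-0.41,"tz":2.4,"jaw":0.0},{"rx":0,"ry":0,"rz":-0.14,"tx":0,"ty":-0.41,"tz":2.4,"jaw":0.0},{"rx":0,"ry":0,"rz":-0.14,"tx":0,"ty":-0.41,"tz":2.4,"jaw":0.0}]}}

```text
t: 14.0
tcp_pos: [549.0, -110.5, 170.7]
orientation: [-0.001, 0.997, 0.081, -0.0]
force: [0.1, -0.4, 0.3]
grip_width: 85.3
```

Run:
```python
from h import *
s=observe();print(s["tcp_pos"],s["orientation"],s["force"])
print(tool((548.7,-112.2,117)))
r=np.load("pics/w5.npy",allow_pickle=True).item()
for x,y,z in [(208,405,145),(300,405,145),(322,292,145),(470,327,103.5)]: print(ray(r,200+x/4,200+y/4,z).round(1))
```

```text
[ 549.04389929 -110.54487166  170.67260186] [-6.41613466e-04  9.96725567e-01  8.08556615e-02 -3.06590494e-04] [ 0.14267833 -0.42435603  0.28783225]
[-0.01447364  0.04123413  1.34176896]
[597.2  22.5 145. ]
[612.8  22.6 145. ]
[617.   43.8 145. ]
[641.6  14.2 103.5]
```

Request:
{"api": "carry_out", "payload": {"deltas": [{"rx":0,"ry":0,"rz":0,"tx":-0.01,"ty":0.04,"tz":0.7,"jaw":0.0},{"rx":0,"ry":0,"rz":0,"tx":-0.01,"ty":0.04,"tz":1.2,"jaw":0.0},{"rx":0,"ry":0,"rz":0,"tx":-0.01,"ty":0.04,"tz":1.35,"jaw":0.0},{"rx":0,"ry":0,"rz":0,"tx":-0.01,"ty":0.04,"tz":1.35,"jaw":0.15},{"rx":0,"ry":0,"rz":0,"tx":-0.01,"ty":0.04,"tz":1.35,"jaw":0.25},{"rx":0,"ry":0,"rz":0,"tx":-0.01,"ty":0.04,"tz":1.35,"jaw":0.3},{"rx":0,"ry":0,"rz":0,"tx":-0.01,"ty":0.04,"tz":1.35,"jaw":0.4},{"rx":0,"ry":0,"rz":0,"tx":-0.01,"ty":0.04,"tz":1.35,"jaw":0.4}]}}

```text
t: 14.8
tcp_pos: [549.2, -112.3, 118.2]
orientation: [-0.0, 0.997, 0.081, 0.0]
force: [-3.3, 0.4, 9.3]
grip_width: 56.9
```

Request:
{"api": "carry_out", "payload": {"deltas": [{"rx":0,"ry":0,"rz":0.03,"tx":0.05,"ty":-0.1,"tz":-0.01,"jaw":0.4},{"rx":0,"ry":0,"rz":0.06,"tx":0.1,"ty":-0.3,"tz":-0.01,"jaw":0.4},{"rx":0,"ry":0,"rz":0.1,"tx":0.16,"ty":-0.5,"tz":-0.01,"jaw":0.4},{"rx":0,"ry":0,"rz":0.143,"tx":0.22,"ty":-0.75,"tz":-0.01,"jaw":0.4},{"rx":0,"ry":0,"rz":0.143,"tx":0.3,"ty":-1.0,"tz":-0.01,"jaw":0.4},{"rx":0,"ry":0,"rz":0.143,"tx":0.38,"ty":-1.25,"tz":-0.01,"jaw":0.4},{"rx":0,"ry":0,"rz":0.143,"tx":0.45,"ty":-1.5,"tz":-0.01,"jaw":0.4},{"rx":0,"ry":0,"rz":0.143,"tx":0.49,"ty":-1.62,"tz":-0.01,"jaw":0.4}]}}

```text
t: 15.6
tcp_pos: [558.3, -43.6, 118.7]
orientation: [-0.001, 1.0, 0.01, 0.0]
force: [0.2, 0.1, -4.3]
grip_width: 56.9
```

Run:
```python
from h import *
r=look("w7",150,450,60,280,2.6);s=observe();print(s["force"],s["grip_width"])
r5=np.load("pics/w5.npy",allow_pickle=True).item()
for x,y,z in [(208,475,145),(300,475,145)]: print(ray(r5,200+x/4,200+y/4,z).round(1))
```

```text
15.65 [558.5 -43.1 118.8] [-7.000e-04  9.999e-01  1.040e-02  5.000e-04]
[ 0.76497827  1.30904185 -3.73510604] 56.75993401862678
[596.6   8.9 145. ]
[612.4   8.9 145. ]
```

View pics/w7.png

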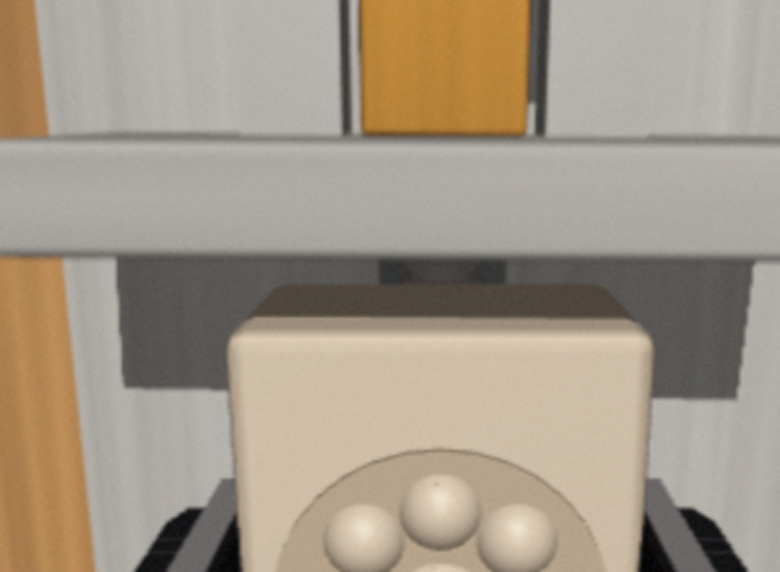

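Request:
{"api": "carry_out", "payload": {"deltas": [{"rx":0,"ry":0,"rz":0,"tx":0,"ty":-0.04,"tz":0.01,"jaw":0.4},{"rx":0,"ry":0,"rz":0,"tx":0,"ty":-0.08,"tz":0.01,"jaw":0.4},{"rx":0,"ry":0,"rz":0,"tx":0,"ty":-0.12,"tz":0.01,"jaw":0.4},{"rx":0,"ry":0,"rz":0,"tx":0,"ty":-0.16,"tz":0.01,"jaw":0.4},{"rx":0,"ry":0,"rz":0,"tx":0,"ty":-0.2,"tz":0.01,"jaw":0.4}]}}

```text
t: 16.15
tcp_pos: [558.2, -35.2, 118.3]
orientation: [-0.001, 1.0, 0.01, 0.001]
force: [-0.2, -0.1, -4.2]
grip_width: 56.9
```

Run:
```python
from h import *
r=np.load("pics/w7.npy",allow_pickle=True).item()
for x,y,z in [(440,318,138),(440,255,145),(440,300,130),(440,287,119)]: print(ray(r,150+x/2.6,60+y/2.6,z).round(1))
```

```text
[558.1  -1.8 138. ]
[557.9   7.6 145. ]
[558.1  -1.  130. ]
[558.1  -1.3 119. ]
```

Request:
{"api": "carry_out", "payload": {"deltas": [{"rx":0,"ry":0,"rz":0,"tx":0,"ty":0,"tz":0.01,"jaw":0.4},{"rx":0,"ry":0,"rz":0,"tx":0,"ty":0,"tz":0.02,"jaw":0.4},{"rx":0,"ry":0,"rz":0,"tx":0,"ty":-0.01,"tz":0.02,"jaw":0.4}]}}

```text
t: 16.45
tcp_pos: [558.3, -34.8, 118.2]
orientation: [-0.001, 1.0, 0.01, 0.001]
force: [-1.9, -0.0, 6.4]
grip_width: 56.8
```

Request:
{"api": "carry_out", "payload": {"deltas": [{"rx":0,"ry":0,"rz":0,"tx":0,"ty":-0.01,"tz":-0.005,"jaw":0.4},{"rx":0,"ry":0,"rz":0,"tx":0,"ty":-0.02,"tz":-0.005,"jaw":0.4}]}}

```text
t: 16.65
tcp_pos: [558.3, -34.2, 118.4]
orientation: [-0.001, 1.0, 0.01, 0.001]
force: [0.7, 0.2, -4.2]
grip_width: 57.3
```

Request:
{"api": "carry_out", "payload": {"deltas": [{"rx":0,"ry":0,"rz":0,"tx":0,"ty":-0.01,"tz":0,"jaw":0.4},{"rx":0,"ry":0,"rz":0,"tx":0,"ty":-0.02,"tz":0,"jaw":0.4}]}}

```text
t: 16.85
tcp_pos: [558.3, -33.5, 118.3]
orientation: [-0.0, 1.0, 0.01, 0.001]
force: [0.7, -2.0, -2.7]
grip_width: 57.1
```

Request:
{"api": "carry_out", "payload": {"deltas": [{"rx":0,"ry":0,"rz":0,"tx":0,"ty":-0.005,"tz":0,"jaw":0.4},{"rx":0,"ry":0,"rz":0,"tx":0,"ty":-0.01,"tz":0,"jaw":0.4}]}}

```text
t: 17.05
tcp_pos: [558.2, -33.6, 118.3]
orientation: [-0.0, 1.0, 0.01, 0.001]
force: [0.2, -1.6, -1.9]
grip_width: 56.9
```

Request:
{"api": "carry_out", "payload": {"deltas": [{"rx":0,"ry":0,"rz":0,"tx":0,"ty":-0.01,"tz":0,"jaw":0.4},{"rx":0,"ry":0,"rz":0,"tx":0,"ty":-0.02,"tz":0,"jaw":0.4}]}}

```text
t: 17.25
tcp_pos: [558.2, -33.5, 118.3]
orientation: [0.0, 1.0, 0.01, 0.001]
force: [-0.1, -5.0, -2.9]
grip_width: 56.7
```

Request:
{"api": "carry_out", "payload": {"deltas": [{"rx":0,"ry":0,"rz":0,"tx":0,"ty":-0.02,"tz":0,"jaw":0.4},{"rx":0,"ry":0,"rz":0,"tx":0,"ty":-0.03,"tz":0,"jaw":0.4},{"rx":0,"ry":0,"rz":0,"tx":0,"ty":-0.035,"tz":0,"jaw":0.4}]}}

```text
t: 17.55
tcp_pos: [558.2, -33.4, 118.3]
orientation: [0.001, 1.0, 0.009, 0.001]
force: [-0.1, -8.0, -1.1]
grip_width: 57.0
```

Request:
{"api": "carry_out", "payload": {"deltas": [{"rx":0,"ry":0,"rz":0,"tx":0,"ty":-0.04,"tz":0,"jaw":0.4},{"rx":0,"ry":0,"rz":0,"tx":0,"ty":-0.045,"tz":0,"jaw":0.4},{"rx":0,"ry":0,"rz":0,"tx":0,"ty":-0.05,"tz":0,"jaw":0.4},{"rx":0,"ry":0,"rz":0,"tx":0,"ty":-0.05,"tz":0,"jaw":0.4},{"rx":0,"ry":0,"rz":0,"tx":0,"ty":-0.05,"tz":0,"jaw":0.4},{"rx":0,"ry":0,"rz":0,"tx":0,"ty":-0.05,"tz":0,"jaw":0.4},{"rx":0,"ry":0,"rz":0,"tx":0,"ty":-0.05,"tz":0,"jaw":0.4}]}}

```text
t: 18.25
tcp_pos: [558.1, -33.4, 118.3]
orientation: [0.002, 1.0, 0.008, 0.001]
force: [0.4, -8.4, -0.7]
grip_width: 56.7
```

Request:
{"api": "carry_out", "payload": {"deltas": [{"rx":0,"ry":0,"rz":0,"tx":0,"ty":-0.05,"tz":0,"jaw":0.4},{"rx":0,"ry":0,"rz":0,"tx":0,"ty":-0.055,"tz":0,"jaw":0.4},{"rx":0,"ry":0,"rz":0,"tx":0,"ty":-0.06,"tz":0,"jaw":0.4},{"rx":0,"ry":0,"rz":0,"tx":0,"ty":-0.065,"tz":0,"jaw":0.4},{"rx":0,"ry":0,"rz":0,"tx":0,"ty":-0.065,"tz":0,"jaw":0.4}]}}

```text
t: 18.75
tcp_pos: [558.0, -33.4, 118.4]
orientation: [0.003, 1.0, 0.007, 0.0]
force: [0.5, -11.6, -0.7]
grip_width: 57.0
```

Request:
{"api": "carry_out", "payload": {"deltas": [{"rx":0,"ry":0,"rz":0,"tx":0,"ty":-0.068,"tz":0,"jaw":0.4},{"rx":0,"ry":0,"rz":0,"tx":0,"ty":-0.068,"tz":0,"jaw":0.4},{"rx":0,"ry":0,"rz":0,"tx":0,"ty":-0.068,"tz":0,"jaw":0.4},{"rx":0,"ry":0,"rz":0,"tx":0,"ty":-0.068,"tz":0,"jaw":0.4},{"rx":0,"ry":0,"rz":0,"tx":0,"ty":-0.068,"tz":0,"jaw":0.4},{"rx":0,"ry":0,"rz":0,"tx":0,"ty":-0.068,"tz":0,"jaw":0.4}]}}

```text
t: 19.35
tcp_pos: [558.0, -33.4, 118.5]
orientation: [0.005, 1.0, 0.006, 0.0]
force: [0.1, -11.7, 0.1]
grip_width: 57.2
```

Request:
{"api": "carry_out", "payload": {"deltas": [{"rx":0,"ry":0,"rz":0,"tx":0,"ty":-0.03,"tz":0,"jaw":0.4},{"rx":0,"ry":0,"rz":0,"tx":0,"ty":-0.01,"tz":0,"jaw":0.4},{"rx":0,"ry":0,"rz":0,"tx":0,"ty":-0.01,"tz":0,"jaw":0.2},{"rx":0,"ry":0,"rz":0,"tx":0,"ty":-0.01,"tz":0,"jaw":0.0},{"rx":0,"ry":0,"rz":0,"tx":0,"ty":0,"tz":0,"jaw":0.0},{"rx":0,"ry":0,"rz":0,"tx":0,"ty":0,"tz":0,"jaw":0.0},{"rx":0,"ry":0,"rz":0,"tx":0,"ty":0,"tz":-0.6,"jaw":0.0},{"rx":0,"ry":0,"rz":0,"tx":0,"ty":0,"tz":-1.4,"jaw":0.0},{"rx":0,"ry":0,"rz":0,"tx":0.6,"ty":0,"tz":-2.4,"jaw":0.0},{"rx":0,"ry":0,"rz":0,"tx":0.6,"ty":0,"tz":-2.4,"jaw":0.0}]}}

```text
t: 20.35
tcp_pos: [586.6, -31.3, 219.8]
orientation: [0.005, 1.0, 0.006, 0.006]
force: [1.1, 0.7, -0.6]
grip_width: 85.5
```

Run:
```python
from h import *
r=look("w8",200,440,150,330,3.3);print(observe()["force"])
```

```text
20.4 [584.4 -31.6 217.1] [0.0047 1.     0.006  0.0034]
[-0.85173012 -0.25951765 -0.86740442]
```

View pics/w8.png

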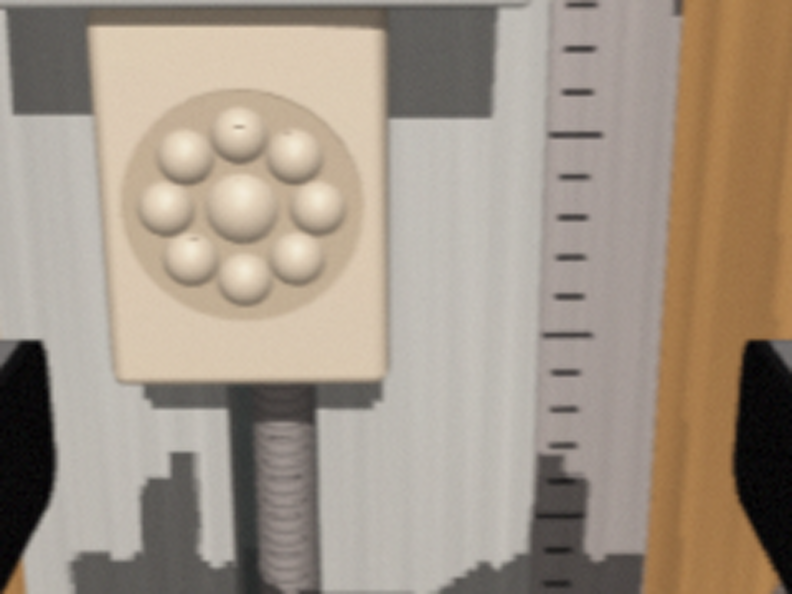

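Request:
{"api": "carry_out", "payload": {"deltas": [{"rx":-0.009,"ry":0.005,"rz":0,"tx":0.5,"ty":-0.8,"tz":-0.2,"jaw":0.0},{"rx":-0.009,"ry":0.005,"rz":0,"tx":0.7,"ty":-1.4,"tz":-0.2,"jaw":0.0},{"rx":-0.009,"ry":0.005,"rz":0,"tx":0.7,"ty":-1.4,"tz":-0.2,"jaw":0.0},{"rx":-0.009,"ry":0.005,"rz":0,"tx":0.7,"ty":-1.4,"tz":-0.2,"jaw":0.0},{"rx":-0.009,"ry":0.005,"rz":0,"tx":0.7,"ty":-1.4,"tz":-0.2,"jaw":0.0}]}}

```text
t: 20.9
tcp_pos: [610.9, 23.6, 223.9]
orientation: [0.01, 1.0, 0.006, 0.005]
force: [0.0, -0.5, -0.5]
grip_width: 85.5
```

Run:
```python
from h import *
r=look("w9",190,390,120,270,4);print(observe()["force"])
```

```text
20.95 [611.   23.5 224.1] [0.0096 0.9999 0.0054 0.0053]
[ 0.85721701  0.19381638 -0.32607855]
```

View pics/w9.png

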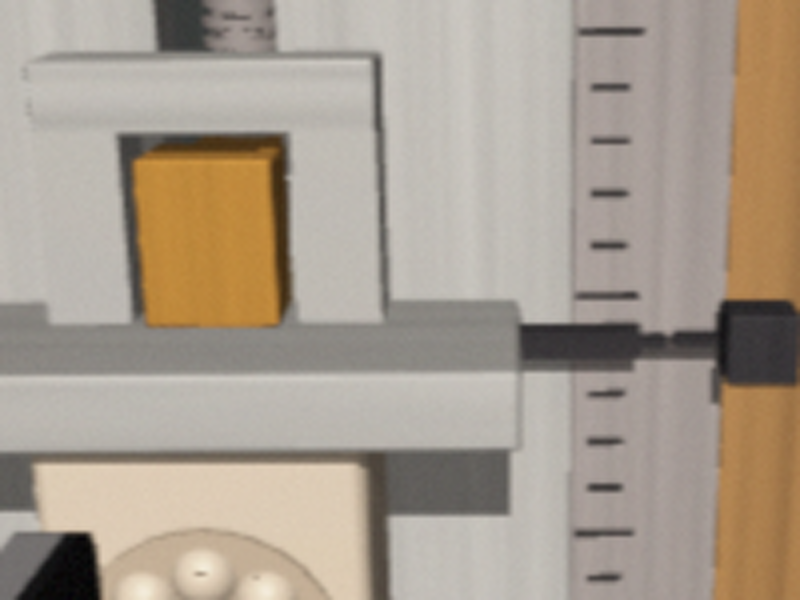

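Run:
```python
from h import *
r=np.load("pics/w9.npy",allow_pickle=True).item()
f=lambda x,y,z: ray(r,190+x/4,120+y/4,z).round(2)
print(f(200,451,145),f(50,460,138),f(350,460,138),f(660,341,103.5),f(680,342,103.5))
r=np.load("pics/w8.npy",allow_pickle=True).item()
f=lambda x,y,z: ray(r,200+x/3.3,150+y/3.3,z).round(2)
print(f(230,5,145),f(100,22,138),f(375,22,138),f(120,381,138),f(383,380,138))
```

```text
[560.84   7.04 145.  ] [533.86   2.32 138.  ] [584.52   2.7  138.  ] [640.52  13.25 103.5 ] [644.37  13.08 103.5 ]
[558.03   7.04 145.  ] [532.6    2.51 138.  ] [584.41   3.07 138.  ] [532.4  -72.08 138.  ] [586.7  -71.49 138.  ]
```

Request:
{"api": "carry_out", "payload": {"deltas": [{"rx":0.01,"ry":-0.005,"rz":-0.004,"tx":-0.4,"ty":1.0,"tz":0,"jaw":0.5},{"rx":0.019,"ry":-0.01,"rz":-0.008,"tx":-0.9,"ty":2.0,"tz":0,"jaw":1},{"rx":0.019,"ry":-0.01,"rz":-0.008,"tx":-1.32,"ty":3.1,"tz":0.3,"jaw":1},{"rx":0.019,"ry":-0.01,"rz":-0.008,"tx":-1.32,"ty":3.1,"tz":0.6,"jaw":1},{"rx":0.019,"ry":-0.01,"rz":-0.008,"tx":-1.32,"ty":3.1,"tz":0.6,"jaw":1},{"rx":0.019,"ry":-0.01,"rz":-0.008,"tx":-1.32,"ty":3.1,"tz":0.6,"jaw":1}]}}

```text
t: 21.55
tcp_pos: [559.9, -101.0, 202.1]
orientation: [-0.0, 1.0, 0.009, 0.0]
force: [0.1, 0.4, 0.2]
grip_width: 0.4
```

Descend behind the mould to z≈119.

Request:
{"api": "carry_out", "payload": {"deltas": [{"rx":0,"ry":0,"rz":0,"tx":0,"ty":0,"tz":0.8,"jaw":1},{"rx":0,"ry":0,"rz":0,"tx":0,"ty":0,"tz":1.6,"jaw":1},{"rx":0,"ry":0,"rz":0,"tx":0,"ty":0,"tz":2.08,"jaw":1},{"rx":0,"ry":0,"rz":0,"tx":0,"ty":0,"tz":2.08,"jaw":1},{"rx":0,"ry":0,"rz":0,"tx":0,"ty":-0.1,"tz":2.08,"jaw":1},{"rx":0,"ry":0,"rz":0,"tx":0,"ty":-0.2,"tz":2.08,"jaw":1},{"rx":0,"ry":0,"rz":0,"tx":0,"ty":-0.2,"tz":2.08,"jaw":1}]}}

```text
t: 22.25
tcp_pos: [560.7, -91.7, 120.3]
orientation: [-0.0, 1.0, 0.01, 0.001]
force: [0.3, -1.2, -1.4]
grip_width: -0.0
```

Request:
{"api": "carry_out", "payload": {"deltas": [{"rx":0,"ry":0,"rz":0,"tx":-0.02,"ty":-0.02,"tz":0.02,"jaw":1},{"rx":0,"ry":0,"rz":0,"tx":-0.02,"ty":-0.05,"tz":0.02,"jaw":1},{"rx":0,"ry":0,"rz":0,"tx":-0.02,"ty":-0.08,"tz":0.02,"jaw":1},{"rx":0,"ry":0,"rz":0,"tx":-0.02,"ty":-0.1,"tz":0.02,"jaw":1}]}}

```text
t: 22.65
tcp_pos: [559.8, -87.7, 119.7]
orientation: [-0.0, 1.0, 0.01, 0.001]
force: [0.6, -0.4, -0.0]
grip_width: -0.3
```

Request:
{"api": "carry_out", "payload": {"deltas": [{"rx":0,"ry":0,"rz":0,"tx":0,"ty":-0.02,"tz":0,"jaw":1},{"rx":0,"ry":0,"rz":0,"tx":0,"ty":-0.03,"tz":0,"jaw":1},{"rx":0,"ry":0,"rz":0,"tx":0,"ty":-0.04,"tz":0,"jaw":1}]}}

```text
t: 22.95
tcp_pos: [559.8, -86.1, 119.6]
orientation: [-0.0, 1.0, 0.01, 0.001]
force: [-0.2, 0.3, -0.3]
grip_width: -0.1
```

Request:
{"api": "carry_out", "payload": {"deltas": [{"rx":0,"ry":0,"rz":0,"tx":0,"ty":-0.01,"tz":0,"jaw":1},{"rx":0,"ry":0,"rz":0,"tx":0,"ty":-0.02,"tz":0,"jaw":1},{"rx":0,"ry":0,"rz":0,"tx":0,"ty":-0.03,"tz":0,"jaw":1}]}}

```text
t: 23.25
tcp_pos: [559.8, -85.2, 119.6]
orientation: [-0.0, 1.0, 0.01, 0.001]
force: [-0.0, -1.1, 0.2]
grip_width: 0.2
```

Request:
{"api": "carry_out", "payload": {"deltas": [{"rx":0,"ry":0,"rz":0,"tx":0,"ty":-0.01,"tz":0,"jaw":1},{"rx":0,"ry":0,"rz":0,"tx":0,"ty":-0.02,"tz":0,"jaw":1},{"rx":0,"ry":0,"rz":0,"tx":0,"ty":-0.03,"tz":0,"jaw":1}]}}

```text
t: 23.55
tcp_pos: [559.8, -84.8, 119.6]
orientation: [0.0, 1.0, 0.01, 0.001]
force: [1.7, -5.1, -0.1]
grip_width: -0.0
```

Request:
{"api": "carry_out", "payload": {"deltas": [{"rx":0,"ry":0,"rz":0,"tx":0,"ty":-0.03,"tz":0,"jaw":1},{"rx":0,"ry":0,"rz":0,"tx":0,"ty":-0.04,"tz":0,"jaw":1},{"rx":0,"ry":0,"rz":0,"tx":0,"ty":-0.05,"tz":0,"jaw":1}]}}

```text
t: 23.85
tcp_pos: [559.8, -84.7, 119.6]
orientation: [0.001, 1.0, 0.009, 0.001]
force: [0.9, -9.2, 0.3]
grip_width: 0.5
```

Request:
{"api": "carry_out", "payload": {"deltas": [{"rx":0,"ry":0,"rz":0,"tx":0,"ty":-0.05,"tz":0,"jaw":1},{"rx":0,"ry":0,"rz":0,"tx":0,"ty":-0.06,"tz":0,"jaw":1},{"rx":0,"ry":0,"rz":0,"tx":0,"ty":-0.068,"tz":0,"jaw":1},{"rx":0,"ry":0,"rz":0,"tx":0,"ty":-0.072,"tz":0,"jaw":1},{"rx":0,"ry":0,"rz":0,"tx":0,"ty":-0.072,"tz":0,"jaw":1},{"rx":0,"ry":0,"rz":0,"tx":0,"ty":-0.072,"tz":0,"jaw":1}]}}

```text
t: 24.45
tcp_pos: [559.7, -84.7, 119.7]
orientation: [0.003, 1.0, 0.008, 0.002]
force: [0.9, -11.3, -0.6]
grip_width: 0.2
```

Request:
{"api": "carry_out", "payload": {"deltas": [{"rx":0,"ry":0,"rz":0,"tx":0,"ty":-0.07,"tz":0,"jaw":1},{"rx":0,"ry":0,"rz":0,"tx":0,"ty":-0.078,"tz":0,"jaw":1},{"rx":0,"ry":0,"rz":0,"tx":0,"ty":-0.082,"tz":0,"jaw":1},{"rx":0,"ry":0,"rz":0,"tx":0,"ty":-0.082,"tz":0,"jaw":1},{"rx":0,"ry":0,"rz":0,"tx":0,"ty":-0.082,"tz":0,"jaw":1}]}}

```text
t: 24.95
tcp_pos: [559.7, -84.7, 119.7]
orientation: [0.005, 1.0, 0.006, 0.002]
force: [1.8, -11.5, -0.2]
grip_width: -0.3
```

Good enough. Back off and look from above.

Request:
{"api": "carry_out", "payload": {"deltas": [{"rx":0,"ry":0,"rz":0,"tx":0,"ty":0.1,"tz":0,"jaw":1},{"rx":0,"ry":0,"rz":0,"tx":0,"ty":0.4,"tz":0,"jaw":1},{"rx":0.01,"ry":0,"rz":0,"tx":0,"ty":0.5,"tz":-0.8,"jaw":1},{"rx":0.01,"ry":0,"rz":0,"tx":0,"ty":0.4,"tz":-1.8,"jaw":0.5},{"rx":0.01,"ry":0,"rz":0,"tx":0.4,"ty":-0.6,"tz":-2.6,"jaw":0.0},{"rx":0.01,"ry":0,"rz":0,"tx":0.9,"ty":-1.6,"tz":-2.6,"jaw":0.0},{"rx":0.01,"ry":0,"rz":0,"tx":1.25,"ty":-2.6,"tz":-2.6,"jaw":0.0},{"rx":0.01,"ry":0,"rz":0,"tx":1.25,"ty":-2.7,"tz":-2.6,"jaw":0.0},{"rx":0.01,"ry":0,"rz":0,"tx":1.25,"ty":-2.7,"tz":-2.6,"jaw":0.0}]}}

```text
t: 25.85
tcp_pos: [607.8, 26.5, 222.6]
orientation: [-0.001, 1.0, 0.008, 0.001]
force: [0.1, -1.9, 0.5]
grip_width: 84.7
```

Run:
```python
from h import *
r=look("w10",190,390,120,270,4);print(observe()["force"])
```

```text
25.9 [607.7  24.5 222.5] [-2.0e-04  1.0e+00  6.7e-03  1.1e-03]
[-0.61134221 -1.36179146 -0.67776227]
```

View pics/w10.png

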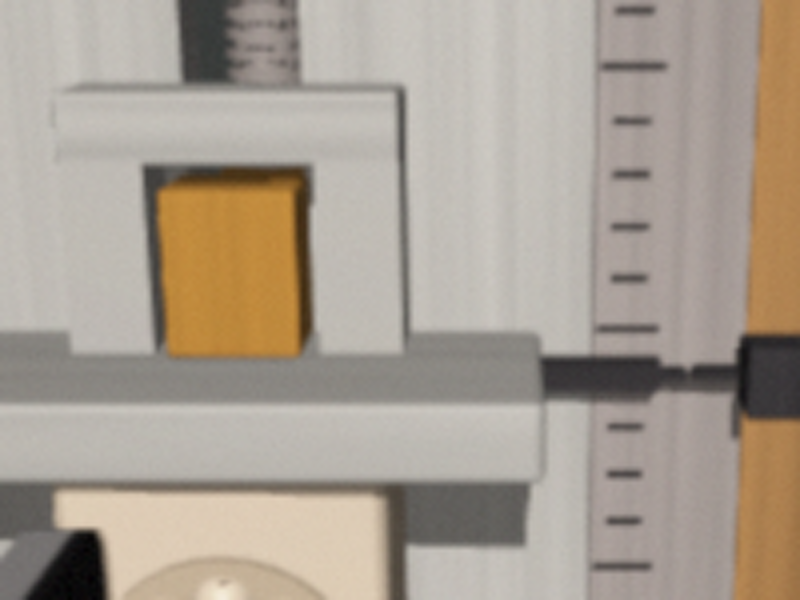

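```bash
python3 -c "
from station import workorder; print(workorder.job_done())"
```

```text
the job is handed in; nothing more can be done
None
```

The job is handed in at about 26 s of robot time; no verdict came back.

**What I did**
- **Winding back:** I pinched the crank handle and wound the fence back two turns. The close-up showed the pointer about 4.4 mm past the mark.
- **Winding forward:** I wound forward about 3.0 rad. The pointer and mark tips then lined up, with the nut against the fence plate, so the play was taken out.
- **Pushing the mould:** I let go of the crank, gripped the mould across its sides, squared it and slid it against the fence. I leaned it there at about 11.7 N.
- **Seating again:** The pictures left 0.5 to 1.5 mm of doubt about the gap. I pushed once more from behind with closed fingers at about 11.5 N, and the mould moved about 0.4 mm at most before stopping firmly. I then backed off clear.

**Last checks**
- In the final picture the pointer and mark were still level, the nut touched the fence plate, and the mould's edge was parallel and close to the fence. The hand was clear of everything.
- I could not measure the gap between mould and fence exactly, because rounded edges hide it. That it is closed rests on the firm stop during the second push.
- Both leans were a little under the 12 N asked for. The exact friction share was not measured, and raising the set push further barely raised the reading.
- I viewed 13 pictures, three over the budget of 10.

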